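Seat a lens barrel in the sprung V-block and hold it down

ROBOT

A 6-joint arm with a two-finger parallel gripper is mounted at the origin on the work surface. World frame = base frame: x ahead of the robot, y to its left, z up, the work surface at z = 0. Lengths are in m, angles in rad, forces in N, time in s.
With the tool pointing down it reaches from about 0.35 to 0.775 m from the base axis. Payload 5.5 kg.
Tool frame: the origin (TCP) lies at the very end of the fingers, on their centre line; the grasp point (between the pads) lies env.hold_point_z behind it (env.hold_point_z is the distance from the TCP to the grasp point, in m); z points along the fingers, y is the line along which they close (so a half turn about z gives the same grasp; the last joint's range is limited). The gripper opens to 85 mm and grips with 20 to 120 N. Pads are 22 mm wide; open, the fingers measure 114 mm over their backs; the gripper's body (76 mm by 85 mm) begins 54 mm behind the grasp point. The pads swing forward as they close: fully open they stand 13 mm farther back than shut.
Start: joints at [-1.428, 0.313, 0.046, 1.304, 0, 1.431], TCP at [0.16, -0.552, 0.231] pointing down, gripper open.
Joint ranges: [-2.76, 2.76], [-0.86, 1.69], [-1.03, 1.26], [-2.2, 2.34], [-1.47, 1.5], [-3.14, 3.14]. Speed limits (rad/s): [2.57, 2.57, 3.14, 3.14, 3.14, 3.14].

INTERFACE

Orientations are given as a unit quaternion [w, x, y, z].
In Python, from workcell import env gives the robot as it stands.
- The arm moves only by the tool carry_out, never from a script. Its argument "steps" is a list of rows, each a list of 3 entries, a list of its own where there are three numbers: the turn, a rotation vector about the tool's x, y, z in degrees, then the shift along the tool's x, y, z in cm, then the closure in counts, from 0 (fully open) to 255 (shut). A call has exactly 8 rows; each row is the pose to reach, as a shift and turn from the pose commanded when the call began, along the tool's axes at that moment; what a row does not reach only later rows make up. A row lasts 1/8 s, in which the tool goes at most 62.5 mm and 10.7 degrees, less where a joint would pass 70% of its speed; a pose out of reach is approached as far as the arm can. A call with a gripper value outside its range is refused whole. The fingers move at their own pace and stop on an object; "force" is the grip in N (left out, the last holds). Time passes only in rows, so rows that repeat a pose let the fingers close, or fill a call up. It gives the time, the measured TCP pose, the force, the opening and the grip force at its end, in the units of the state.
- env.get_state(): the state, without advancing time (a new reading comes with each control period).
- env.read_camera(name): name is "scene" or "top" or "wrist"; returns (picture, depth): 400x640x3 uint8, red, green, blue; 400x640 float32, m along the optical axis (not along the pixel's ray), 0 where there is no reading.
- env.get_calibration(name): a dict with "fx", "fy", "cx", "cy" (pixels), "origin" and "orientation" of the camera in the world. Camera axes: x right, y up, looking along -z (the intrinsics and any distortion apply to the point x, -y, -z); pixel columns grow to the right and rows downward; lengths in m; the calibration is good to about 2 mm. A picture is of the moment at which its call begins: read the wrist's pose just before it. get_calibration takes no time and is no camera call; for the wrist camera it gives the pose at the moment of the call.
- env.hand_in(): hands the job in; it is judged then, once.
The state is a dict: "clock": time; "joint_pos": joint angles; "qvel": joint speeds; "tau": joint torques, N m; "tcp_pos": TCP position; "orientation": TCP orientation; "wrist_force": force on the tool from outside, world axes, zero at the start; "ft_torque": the same for the moment, N m; "finger_gap": finger opening in m; "grip_force": force on a finger pad.
Only numpy, scipy, OpenCV 4.12 (cv2) and the standard library are available. Lean on these libraries where they do the work, as an engineer would, in place of code of your own. Each camera call takes 0.05 s, during which the arm holds its last target. There are 200 camera calls.

TASK

On the alignment jig, first fold the stiff cover back, past upright, to about 110 degrees from shut and leave it there. Then take the lens barrel from its black rest, lay it lengthwise and centred in the jig's V-block, and press it down from above, firmly but without ramming, so that it bears on both sides of the V and the sprung block sinks most of its travel. Finish while still holding it pressed down; leave the tip box, the bottle and the jar alone.

Things in the scene. Friction and masses are not known exactly. Their poses are not given: they have to be found in the camera images.
- jig: aluminium alignment jig, fixed to the bench: a base plate 130 (x) x 210 (y) x 12 mm thick; origin on the bench under the V-block's middle, the plate spans its y from -115 to +95 mm. Its y axis runs along the V groove, the cover hinges at its -y end on two 12 mm wide posts (at x -57 and +57, y -88) up to 116 mm high. Around the V-block, the space over the plate is otherwise free.
- cover (a joint): fold angle of the cover, rad: 0 shut (level, over the V-block), 1.57 upright, 1.92 = 110 degrees (the wanted angle), stop at 2.4. Starts part-open. The hinge is stiff: the cover stays at whatever angle it is left, about 2 N at its free edge turns it. It is a flat grey plate 110 mm long from hinge to free edge, 100 mm wide, 6 mm thick, with a 10 mm round bead along the free edge.
- cover_hinge (a point): middle of the cover's hinge axis, 85 mm from the V-block's middle towards the jig's -y and 108 mm above the bench. The axis runs along the jig's x; opening swings the free edge up and over towards the jig's -y.
- cover_edge (a point): middle of the bead on the cover's free edge, 110 mm from the hinge axis; moves with the cover
- carriage (a joint): how far the sprung V-block is pressed down, m: 0 up (as it starts, also with the barrel lying in it), 0.008 fully down on its stop. The V's four steel faces slope 45 degrees and reach 32 mm across from the middle and up to 2 mm below the seated barrel's centre. About 1 to 2 N on the seated barrel starts it, 1.3 N more per mm, about 12 N brings it fully down.
- vee_seat (a point): where the barrel's centre lies when seated in the V-block, 75 mm above the bench with the block up (sinks with it); y along the V groove, z up, x across. The V-block stands 38 mm either side of this point along y (two Vs, each 16 mm long), so the middle 60 mm of the groove is open for fingers, down to the carriage plate 43 mm below this point.
- barrel_center (a point): centre of the lens barrel, a dark metal cylinder 40 mm in diameter and 100 mm long with two thin bright bands and, at its +y end, a 32 mm wide, 10 mm long neck with the glass. 0.15 to 0.3 kg. Its y axis is the cylinder's axis, level at the start. It may lie in the V-block either way round.
- barrel: the same lens barrel; origin at its centre too
- rest: fixed black plastic rest, 75 (x) x 110 (y) mm, in which the barrel starts, lying along the rest's y with its centre 55 mm above the bench; origin on the bench under its middle. Like the V-block, it carries the barrel on two pairs of 16 mm wide sloping faces 38 mm either side of the middle, so the middle 60 mm of the barrel is free for fingers down to a 12 mm thick base.
- tip_box: white and orange pipette tip box, 85 x 120 x 54 mm high, loose; origin under its middle. Not to be disturbed.
- reagent_bottle: small clear bottle with a black cap, 48 mm in diameter, 90 mm high, loose; origin under its middle. Not to be disturbed.
- jar: clear jar with a red lid, 80 mm in diameter, 120 mm high, loose; origin under its middle. Not to be disturbed.

How it is judged:
By the outcome, as a careful person would: the job done as asked, in the order asked, and still so for the second after the job is handed in, while the arm keeps its last pose, push and grip.
It also fails if it takes over 72 s, if anything falls off the work surface, if the arm or the gripper's body presses on something with over 40 N, if the wrist force passes 120 N, or if a joint passes its speed limit or range.

## Working session

There is one attempt and no reset: what is moved stays moved. The work goes in short steps, Python scripts to look and compute and a tool call to move; the robot and the scene stay as the last step left them, time stands still between calls to the robot, and variables do not carry over. Pictures are saved under pics/ and viewed, at most 10 in all, crops included, and the job is handed in when it is done.

Besides the shell and the picture viewer there is one more tool, called after "Request:" by a JSON object that holds its "method" and its "body", one argument or row to a line. carry_out: Moves the arm, as the interface text tells. Its arguments: {"type":"object","properties":{"steps":{"type":"array","items":{"type":"array"}},"force":{"type":"number"}},"required":["steps"]}

```bash
mkdir -p pics; cat > h.py <<'E'
import numpy as np, cv2
from scipy.spatial.transform import Rotation as R
from workcell import env
def rot(q): return R.from_quat([q[1],q[2],q[3],q[0]]).as_matrix()
def cloud(name):
    c=env.get_calibration(name); im,d=env.read_camera(name)
    v,u=np.mgrid[0:400,0:640]
    p=np.stack([(u-c['cx'])/c['fx']*d,-(v-c['cy'])/c['fy']*d,-d],-1)
    return im,d,p@rot(c['orientation']).T+np.array(c['origin'])
def save(n,im): cv2.imwrite('pics/'+n+'.png',cv2.cvtColor(im,cv2.COLOR_RGB2BGR))
E
python3 - <<'E'
from h import *
s=env.get_state();print(s['clock'],s['tcp_pos'],s['orientation'],env.hold_point_z)
for n in['scene','top']:
    im,d,p=cloud(n);save(n,im);np.save(n+'.npy',p);np.save(n+'_im.npy',im)
    c=env.get_calibration(n);print(n,c,(d>0).mean())
E
```

```text
0.0 [ 0.1603727  -0.55163623  0.23040226] [-9.23510695e-04  9.90019729e-01  1.40925809e-01 -6.85454395e-06] 0.0187
scene {'fx': 478.6335420512208, 'fy': 478.6335420512208, 'cx': 319.0652772742626, 'cy': 204.03737736333366, 'origin': array([1.00154455, 0.67837273, 0.62999114]), 'orientation': array([0.22041939, 0.110148  , 0.46705046, 0.84920349])} 0.9958046875
top {'fx': 438.5348807866457, 'fy': 438.5348807866457, 'cx': 321.6622030563015, 'cy': 195.6099265298267, 'origin': array([0.49420783, 0.00376682, 0.97092772]), 'orientation': array([-0.70162316, -0.04077609,  0.06025338,  0.70882422])} 0.99585546875
```

View pics/top.png

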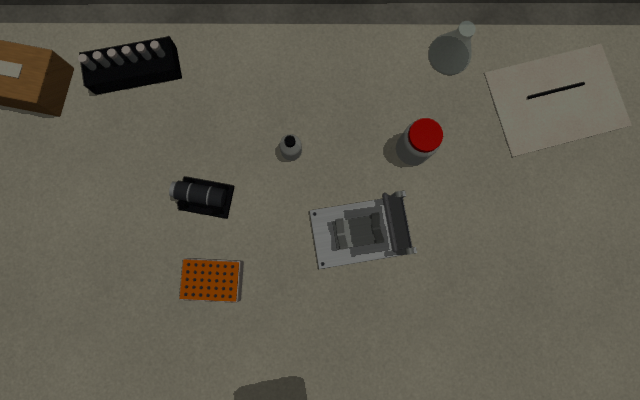

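View pics/scene.png

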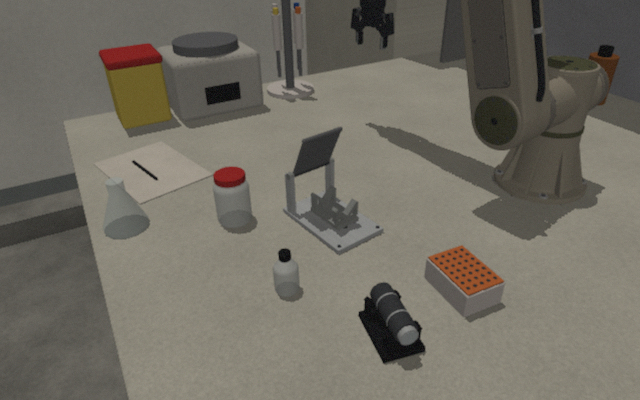

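The top view shows the jig at about (360,232), with the cover at (397,224) hinged on its right, world -y end. The barrel is at (203,194) in the black rest, with its neck to the left. The tip box is at (211,281), the bottle at (290,147) and the jar at (425,136).

```bash
python3 - <<'E'
from h import *
P=np.load('top.npy');im=np.load('top_im.npy');S=np.load('scene.npy')
def rect(m,n):
    q=P[m][:,:2].astype(np.float32);r=cv2.minAreaRect(q*1000);print(n,m.sum(),r,'z',np.percentile(P[m][:,2],[5,50,95]).round(4))
    return r
v,u=np.mgrid[0:400,0:640]
box=lambda a,b,c,d:(u>=a)&(u<=b)&(v>=c)&(v<=d)
z=P[...,2]
r=rect(box(295,425,185,280)&(z>.007)&(z<.018),'plate')
print(cv2.boxPoints(r))
rect(box(160,245,165,225)&(z>.05),'barrel>50')
rect(box(160,245,165,225)&(z>.068),'barrel>68')
rect(box(160,245,170,225)&(z>.006)&(z<.016),'restbase')
rect(box(170,250,250,310)&(z>.045),'tip')
rect(box(375,425,185,260)&(z>.125),'cover')
rect(box(275,305,130,165)&(z>.07),'bottle');rect(box(395,450,110,165)&(z>.11),'jar')
for n,Q in(('top',P),('scene',S)):
    m=(Q[...,2]>.12)&(abs(Q[...,0]-.41)<.09)&(abs(Q[...,1]+.18)<.1); q=Q[m]
    mu=q.mean(0);w,V=np.linalg.eigh(np.cov((q-mu).T));print(n,m.sum(),mu,w**.5,V.T.round(3),q.min(0),q.max(0))
# profiles along barrel
m=box(160,245,165,225)&(z>.062)
print(np.sort(z[m])[-20:].mean())
E
```

```text
plate 3069 ((552.890380859375, -108.31401824951172), (129.87623596191406, 209.93817138671875), 8.597909927368164) z [0.0083 0.011  0.0139]
[[ 472.98923    -14.232792 ]
 [ 504.37485   -221.81166  ]
 [ 632.7915    -202.39525  ]
 [ 601.4059       5.1836243]]
barrel>50 1101 ((592.19140625, 139.84588623046875), (327.1560363769531, 73.77058410644531), 66.95140838623047) z [0.0525 0.0703 0.0756]
barrel>68 709 ((587.484375, 140.0594482421875), (325.9892272949219, 53.25205993652344), 64.89049530029297) z [0.0687 0.0722 0.0762]
restbase 652 ((631.96435546875, 231.0210418701172), (109.31230926513672, 75.06583404541016), 79.03545379638672) z [0.0084 0.011  0.014 ]
tip 2471 ((452.4047546386719, 138.07322692871094), (266.9609680175781, 88.7393798828125), 88.90172576904297) z [0.0483 0.0531 0.0562]
cover 917 ((551.7706298828125, -85.48158264160156), (103.18704223632812, 188.8977813720703), 5.61098575592041) z [0.1317 0.1878 0.2124]
bottle 115 ((620.810302734375, 30.62753677368164), (257.8838806152344, 22.241012573242188), 7.049339294433594) z [0.0777 0.0887 0.0914]
jar 933 ((633.8749389648438, -122.60177612304688), (67.15066528320312, 376.0360107421875), 44.45634841918945) z [0.1159 0.1186 0.1213]<stdin>:19: RuntimeWarning: Mean of empty slice.
  ret = um.true_divide(
  avg = a.mean(axis, **keepdims_kw)
<stdin>:19: RuntimeWarning: Degrees of freedom <= 0 for slice
  c *= np.true_divide(1, fact)
  c *= np.true_divide(1, fact)
Traceback (most recent call last):
numpy.linalg.LinAlgError: Eigenvalues did not converge
```

```bash
python3 - <<'E'
from h import *
P=np.load('top.npy');S=np.load('scene.npy')
def fr(Q,o,yaw):
    a=np.radians(yaw);q=Q.reshape(-1,3)-[*o,0];return np.c_[q[:,0]*np.cos(a)+q[:,1]*np.sin(a),-q[:,0]*np.sin(a)+q[:,1]*np.cos(a),q[:,2]]
for n,Q in(('top',P),('scene',S)):
    j=fr(Q,(.5514,-.0984),8.6);m=(abs(j[:,0])<.045)&(j[:,1]>-.2)&(j[:,1]<.03)&(j[:,2]>.125)&(j[:,2]<.25);q=j[m]
    l=cv2.fitLine(q[:,1:].astype(np.float32),cv2.DIST_HUBER,0,.002,.001).ravel();print(n,m.sum(),l)
    for z0 in np.arange(.125,.23,.01):
        k=q[(q[:,2]>=z0)&(q[:,2]<z0+.01)];print(round(z0,3),len(k),np.median(k[:,1]).round(4) if len(k) else '')
    b=fr(Q,(.632,.231),-11);m=(abs(b[:,0])<.03)&(abs(b[:,1])<.08)&(b[:,2]>.066)&(b[:,2]<.085);q=b[m]
    print('barrel',m.sum(),np.percentile(q,[1,50,99],axis=0).round(4))
    l=cv2.fitLine(q[:,:2].astype(np.float32),cv2.DIST_HUBER,0,.002,.001).ravel();print(l)
E
```

```text
top 804 [ 0.43005425  0.90280306 -0.05130886  0.18539825]
0.125 65 -0.0776
0.135 58 -0.0726
0.145 62 -0.0682
0.155 71 -0.0636
0.165 69 -0.0588
0.175 68 -0.054
0.185 78 -0.0492
0.195 40 -0.0456
0.205 293 -0.0373
0.215 0 
0.225 0 
barrel 778 [[-0.0157 -0.0467  0.0662]
 [-0.0007  0.0047  0.0717]
 [ 0.0158  0.0615  0.0764]]
[ 9.9308870e-04 -9.9999952e-01 -4.8348660e-04  5.2724774e-03]
scene 914 [ 0.43043917  0.9026196  -0.05641307  0.1659449 ]
0.125 86 -0.0732
0.135 92 -0.0687
0.145 94 -0.0641
0.155 95 -0.0592
0.165 95 -0.0545
0.175 102 -0.0499
0.185 103 -0.045
0.195 88 -0.0404
0.205 159 -0.0359
0.215 0 
0.225 0 
barrel 1015 [[-0.0135 -0.0463  0.0664]
 [ 0.0051  0.0138  0.0726]
 [ 0.0185  0.0621  0.0767]]
[ 0.01001075 -0.9999499   0.00434998  0.01161447]
```

```bash
cat >> h.py <<'E'
J=(.5514,-.0984,8.6); RS=(.632,.231,-11.)
def W(f,x,y,z):
    a=np.radians(f[2]);return np.array([f[0]+x*np.cos(a)-y*np.sin(a),f[1]+x*np.sin(a)+y*np.cos(a),z])
def go(*targets):  # (frame,x,y,z): tool down, tool y across the frame's groove
    s=env.get_state();A=rot(s['orientation'])
    for f,x,y,z in targets:
        a=np.radians(f[2]+90);B=np.array([[np.cos(a),np.sin(a),0],[np.sin(a),-np.cos(a),0],[0,0,-1]])
        print('turn',np.degrees(R.from_matrix(A.T@B).as_rotvec()).round(1),'shift cm',((W(f,x,y,z)-s['tcp_pos'])@A*100).round(2))
    print(s['clock'],s['tcp_pos'].round(4),'F',np.round(s['wrist_force'],2),s['finger_gap'],s['joint_pos'].round(2))
E
python3 -c "
from h import *
go((J,0,0,.3),(J,0,0,.185),(J,0,-.096,.185))"
```

```text
turn [ -0.1  -0.1 -82.4] shift cm [ 50.2  -32.63  -6.89]
turn [ -0.1  -0.1 -82.4] shift cm [ 50.2  -32.62   4.61]
turn [ -0.1  -0.1 -82.4] shift cm [ 48.93 -23.1    4.6 ]
0.1 [ 0.1604 -0.5517  0.2305] F [-0.53 -0.23  0.14] 0.08517044758256656 [-1.43  0.31  0.05  1.3   0.    1.43]
```

Request:
{"method": "carry_out", "body": {
  "steps": [
    [[0,0,-5],[2,-1,-5],255],
    [[0,0,-15],[6,-4,-7],255],
    [[0,0,-25],[11,-7,-7],255],
    [[0,0,-35],[16,-10.5,-7],255],
    [[0,0,-45],[21,-14,-7],255],
    [[0,0,-55],[26,-17,-7],255],
    [[0,0,-65],[31,-20,-7],255],
    [[0,0,-75],[36,-23.5,-7],255]
  ]
}}

```text
clock: 1.1
tcp_pos: [0.4415, -0.2245, 0.301]
orientation: [-0.0, 0.698, 0.716, -0.0]
wrist_force: [0.8, -0.1, -0.4]
finger_gap: -0.0001
grip_force: 0.0
```

```bash
python3 -c "
from h import *
go((J,0,0,.3),(J,0,0,.185),(J,0,-.096,.185))"
```

```text
turn [-0.  -0.  -7.1] shift cm [12.32 11.31  0.09]
turn [-0.  -0.  -7.1] shift cm [12.32 11.32 11.59]
turn [-0.  -0.  -7.1] shift cm [ 2.79 12.5  11.59]
1.1 [ 0.4415 -0.2245  0.301 ] F [ 0.8  -0.06 -0.41] -0.00011051193921529762 [-0.63  0.15  0.    1.43 -0.    0.91]
```

Request:
{"method": "carry_out", "body": {
  "steps": [
    [[0,0,-3],[4,3.5,0],255],
    [[0,0,-6],[8,7,0],255],
    [[0,0,-7.1],[12,10.5,0],255],
    [[0,0,-7.1],[13,11.2,2],255],
    [[0,0,-7.1],[13,11.2,6],255],
    [[0,0,-7.1],[13,11.2,9.5],255],
    [[0,0,-7.1],[13,11.2,11.6],255],
    [[0,0,-7.1],[13,11.2,11.6],255]
  ]
}}

```text
clock: 2.1
tcp_pos: [0.5482, -0.0932, 0.1831]
orientation: [-0.002, 0.654, 0.756, -0.001]
wrist_force: [0.2, -0.6, 0.3]
finger_gap: -0.0004
grip_force: 0.0
```

```bash
python3 -c "
from h import *
go((J,0,0,.185),(J,0,-.096,.185))"
```

```text
turn [-0.3 -0.1 -0.3] shift cm [-0.56  0.24 -0.19]
turn [-0.3 -0.1 -0.3] shift cm [-10.16   0.29  -0.21]
2.1 [ 0.5482 -0.0932  0.1831] F [ 0.2  -0.57  0.31] -0.00040565747443729064 [-0.31  0.3  -0.09  1.18 -0.    1.11]
```

Request:
{"method": "carry_out", "body": {
  "steps": [
    [[0,0,0],[-1.3,0.2,0],255],
    [[0,0,0],[-2.5,0.2,0],255],
    [[0,0,0],[-3.7,0.2,0],255],
    [[0,0,0],[-4.9,0.2,0],255],
    [[0,0,0],[-6.1,0.2,0],255],
    [[0,0,0],[-7.3,0.2,0],255],
    [[0,0,0],[-8.5,0.2,0],255],
    [[0,0,0],[-9.6,0.2,0],255]
  ]
}}

```text
clock: 3.1
tcp_pos: [0.5654, -0.1889, 0.1846]
orientation: [-0.001, 0.654, 0.756, -0.0]
wrist_force: [-0.2, 2.3, -0.6]
finger_gap: -0.0001
grip_force: 1.3
```

```bash
cat >> h.py <<'E'
def fr(Q,f):
    a=np.radians(f[2]);q=Q.reshape(-1,3)-[f[0],f[1],0];return np.c_[q[:,0]*np.cos(a)+q[:,1]*np.sin(a),-q[:,0]*np.sin(a)+q[:,1]*np.cos(a),q[:,2]]
def cover(n):
    im,d,P=cloud(n);j=fr(P,J);m=(abs(abs(j[:,0])-.034)<.012)&(j[:,1]>-.17)&(j[:,1]<-.06)&(j[:,2]>.13)&(j[:,2]<.23);q=j[m]
    if m.sum()<20: print(n,'few');return im
    l=cv2.fitLine(q[:,1:].astype(np.float32),cv2.DIST_HUBER,0,.002,.001).ravel()
    print(n,m.sum(),l,'angle',np.degrees(np.arctan2(l[1],l[0]))%180,'top',np.percentile(q[:,2],99),np.median(q[q[:,2]>.2][:,1]));return im
E
python3 -c "
from h import *
go((J,0,-.096,.185))
save('c1',cover('scene'));cover('top')"
```

```text
turn [-0.1 -0.1 -0.3] shift cm [-0.44 -0.03 -0.04]
3.1 [ 0.5654 -0.1889  0.1846] F [-0.16  2.35 -0.61] -0.000135075475562419 [-0.46  0.37  0.01  1.22  0.    0.97]
scene 692 [ 0.2247035  -0.97442716 -0.09922436  0.17403585] angle 102.98545 top 0.2206298510848493 -0.10734094888074439
top 239 [ 0.24426301 -0.96970904 -0.09300627  0.14914732] angle 104.13829 top 0.19369148957889495 -0.07986274849443319
```

View pics/c1.png

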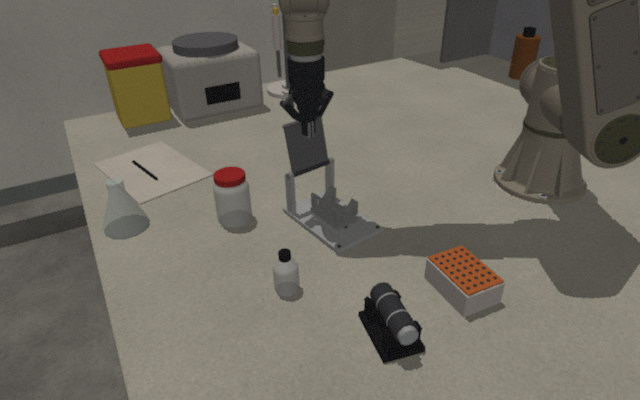

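The scene view shows the cover past upright, held by the shut fingers at (308,130). Its measured angle is about 103.5°, so it needs another 6.5°, or about 9 mm.

Request:
{"method": "carry_out", "body": {
  "steps": [
    [[0,0,0],[-0.4,0,0],255],
    [[0,0,0],[-0.8,0,0],255],
    [[0,0,0],[-0.9,0,0],255],
    [[0,0,0],[-0.9,0,0],255],
    [[0,0,0],[1,0,0],255],
    [[0,0,0],[5,0,0],255],
    [[0,0,0],[10,0,0],255],
    [[0,0,0],[15,0,0],255]
  ]
}}

```text
clock: 4.2
tcp_pos: [0.5437, -0.0381, 0.1857]
orientation: [0.001, 0.654, 0.756, 0.0]
wrist_force: [0.3, -0.5, -0.0]
finger_gap: 0.0
grip_force: 0.0
```

```bash
python3 -c "
from h import *
cover('scene');cover('top')
go((J,0,.05,.2),(J,0,-.1,.185),(RS,0,.003,.2))"
```

```text
scene 772 [ 0.3245427  -0.94587106 -0.10652903  0.17484856] angle 108.937874 top 0.2174690882980598 -0.11791559064281149
top 383 [ 0.33227822 -0.9431814  -0.11586477  0.20441183] angle 109.40712 top 0.2177504191313354 -0.11858240040245834
turn [ 0. -0.  0.] shift cm [-1.38 -0.08 -1.41]
turn [ 0. -0.  0.] shift cm [-16.39  -0.09   0.08]
turn [ 0.  -0.  19.6] shift cm [25.26 12.93 -1.39]
4.3 [ 0.5426 -0.0351  0.1859] F [ 0.07 -0.97 -0.07] 8.164348992997493e-05 [-0.21  0.27 -0.12  1.18  0.    1.21]
```

The cover stands at about 109°. I'll go above the barrel with the gripper open.

Request:
{"method": "carry_out", "body": {
  "steps": [
    [[0,0,4],[4,2,-1.4],0],
    [[0,0,8],[9,4.5,-1.4],0],
    [[0,0,12],[14,7,-1.4],0],
    [[0,0,16],[19,9.7,-1.4],0],
    [[0,0,19.6],[23,11.8,-1.4],0],
    [[0,0,19.6],[25.3,12.9,-1.4],0],
    [[0,0,19.6],[25.3,12.9,-1.4],0],
    [[0,0,19.6],[25.3,12.9,-1.4],0]
  ]
}}

```text
clock: 5.3
tcp_pos: [0.6349, 0.2285, 0.1993]
orientation: [0.0, 0.773, 0.634, -0.0]
wrist_force: [-0.9, -0.6, 0.8]
finger_gap: 0.0858
grip_force: 0.0
```

```bash
python3 -c "
from h import *
go((RS,0,.003,.2),(RS,0,.003,.036))
im,d,P=cloud('wrist');save('w1',im);b=fr(P,RS)
m=(abs(b[:,0])<.03)&(abs(b[:,1])<.08)&(b[:,2]>.062)&(b[:,2]<.08);q=b[m]
print(m.sum(),np.percentile(q,[1,50,99],axis=0).round(4),cv2.fitLine(q[:,:2].astype(np.float32),cv2.DIST_HUBER,0,.002,.001).ravel())
h,e=np.histogram(q[:,1],np.arange(-.08,.08,.004));
for y0 in np.arange(-.06,.07,.008):
    k=q[abs(q[:,1]-y0)<.004]
    if len(k)>5: print(y0.round(3),len(k),np.percentile(k[:,0],[2,98]).round(4),np.percentile(k[:,2],95).round(4))
"
```

```text
turn [ 0.   0.  -0.3] shift cm [ 0.49 -0.33 -0.07]
turn [ 0.   0.  -0.3] shift cm [ 0.5  -0.33 16.33]
5.3 [0.6349 0.2285 0.1993] F [-0.88 -0.59  0.75] 0.08580071371647162 [ 0.23  0.52  0.29  1.33 -0.    1.99]
4310 [[-0.0177 -0.0462  0.0626]
 [ 0.0006  0.0118  0.0722]
 [ 0.0186  0.0618  0.076 ]] [1.4252220e-03 9.9999899e-01 5.4838654e-04 1.0111789e-02]
-0.044 251 [-0.0179  0.0177] 0.0755
-0.036 275 [-0.0177  0.0181] 0.0756
-0.028 279 [-0.0174  0.0185] 0.0753
-0.02 285 [-0.0172  0.0183] 0.0754
-0.012 303 [-0.0171  0.0183] 0.0754
-0.004 303 [-0.0177  0.0181] 0.0754
0.004 307 [-0.0175  0.0181] 0.0752
0.012 328 [-0.0173  0.0181] 0.0753
0.02 324 [-0.0171  0.018 ] 0.0756
0.028 350 [-0.0177  0.0188] 0.0754
0.036 354 [-0.0175  0.0187] 0.0753
0.044 349 [-0.0173  0.0186] 0.0754
0.052 353 [-0.0162  0.0176] 0.0748
0.06 249 [-0.0133  0.0139] 0.0717
```

View pics/w1.png

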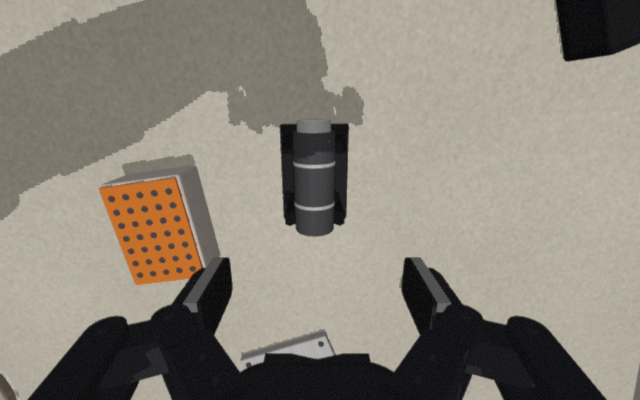

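The wrist view shows the barrel at (314,185) in its rest, neck up-image, with open fingers on both sides of it. The barrel lies straight in the rest, its body centre about 3.5 mm along the rest's +y.

Request:
{"method": "carry_out", "body": {
  "steps": [
    [[0,0,-0.3],[0.3,-0.2,2],0],
    [[0,0,-0.3],[0.5,-0.3,5],0],
    [[0,0,-0.3],[0.5,-0.3,9],0],
    [[0,0,-0.3],[0.5,-0.3,13],0],
    [[0,0,-0.3],[0.5,-0.3,15.5],0],
    [[0,0,-0.3],[0.5,-0.3,16.7],0],
    [[0,0,-0.3],[0.5,-0.3,16.7],0],
    [[0,0,-0.3],[0.5,-0.3,16.7],0]
  ]
}}

```text
clock: 6.35
tcp_pos: [0.6343, 0.2343, 0.0339]
orientation: [0.001, 0.772, 0.636, 0.001]
wrist_force: [1.2, 0.3, 1.1]
finger_gap: 0.0857
grip_force: 0.0
```

```bash
python3 -c "
from h import *
go((RS,0.0003,.0035,.032))"
```

```text
turn [ 0.1 -0.  -0. ] shift cm [-0.01 -0.13  0.19]
6.35 [0.6343 0.2343 0.0339] F [1.2  0.35 1.12] 0.08574953014121633 [ 0.24  0.62  0.02  0.98 -0.    2.  ]
```

Request:
{"method": "carry_out", "body": {
  "steps": [
    [[0,0,0],[0,-0.1,0.2],90],
    [[0,0,0],[0,-0.1,0.2],120],
    [[0,0,0],[0,-0.1,0.2],255],
    [[0,0,0],[0,-0.1,0.2],255],
    [[0,0,0],[0,-0.1,0.2],255],
    [[0,0,0],[0,-0.1,0.2],255],
    [[0,0,0],[0,-0.1,0.2],255],
    [[0,0,0],[0,-0.1,0.2],255]
  ],
  "force": 50
}}

```text
clock: 7.35
tcp_pos: [0.6334, 0.2347, 0.0312]
orientation: [0.001, 0.772, 0.636, 0.001]
wrist_force: [3.7, -0.5, 5.4]
finger_gap: 0.0386
grip_force: 50.9
```

```bash
python3 -c "
from h import *
go((RS,0,.0035,.03),(RS,0,.0035,.15))"
```

```text
turn [ 0.1 -0.  -0. ] shift cm [-0.04 -0.07  0.12]
turn [ 0.1 -0.  -0. ] shift cm [ -0.03  -0.04 -11.88]
7.35 [0.6334 0.2347 0.0312] F [ 3.69 -0.47  5.41] 0.038571091302489736 [ 0.24  0.62  0.02  0.97 -0.    2.  ]
```

Gripped. The gap is 38.6 mm, close to the 40 mm diameter. I'll lift it.

Request:
{"method": "carry_out", "body": {
  "steps": [
    [[0,0,0],[0,0,-1],255],
    [[0,0,0],[0,0,-3],255],
    [[0,0,0],[0,0,-6],255],
    [[0,0,0],[0,0,-9],255],
    [[0,0,0],[0,0,-12],255],
    [[0,0,0],[0,0,-14],255],
    [[0,0,0],[0,0,-14],255],
    [[0,0,0],[0,0,-14],255]
  ]
}}

```text
clock: 8.35
tcp_pos: [0.6308, 0.2345, 0.1685]
orientation: [-0.001, 0.772, 0.636, -0.002]
wrist_force: [-0.6, 0.7, -2.5]
finger_gap: 0.0386
grip_force: 50.5
```

```bash
python3 -c "
from h import *
go((J,0,.03,.17),(J,0,0,.17),(J,0,0,.10))
im,d,P=cloud('wrist');save('w2',im)"
```

```text
turn [ -0.2   0.  -19.6] shift cm [-31.37  -2.46  -0.1 ]
turn [ -0.2   0.  -19.6] shift cm [-34.19  -1.45  -0.1 ]
turn [ -0.2   0.  -19.6] shift cm [-34.18  -1.43   6.9 ]
8.35 [0.6308 0.2345 0.1685] F [-0.57  0.67 -2.5 ] 0.038602738381947 [0.24 0.53 0.22 1.27 0.   2.  ]
```

View pics/w2.png

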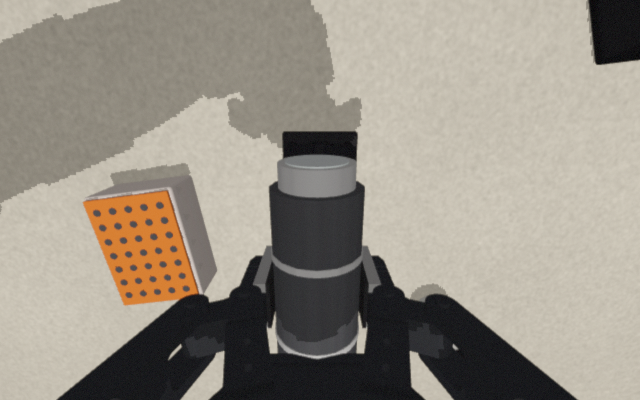

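The wrist view shows the barrel held straight between the pads, with its neck at (317,175). I'll carry it to the jig.

Request:
{"method": "carry_out", "body": {
  "steps": [
    [[0,0,-3],[-4,-0.2,0],255],
    [[0,0,-6],[-9,-0.5,0],255],
    [[0,0,-9],[-14,-0.8,0],255],
    [[0,0,-13],[-20,-1,0],255],
    [[0,0,-17],[-26,-1.2,0],255],
    [[0,0,-19.6],[-31,-1.4,0],255],
    [[0,0,-19.6],[-34.2,-1.45,0],255],
    [[0,0,-19.6],[-34.2,-1.45,0],255]
  ]
}}

```text
clock: 9.4
tcp_pos: [0.5513, -0.1003, 0.169]
orientation: [-0.001, 0.654, 0.757, -0.001]
wrist_force: [-0.8, -0.0, -1.6]
finger_gap: 0.0386
grip_force: 50.6
```

```bash
python3 - <<'E'
from h import *
cover('scene')
go((J,0,0,.17),(J,0,0,.075),(J,0,0,.052))
im,d,P=cloud('top')
j=fr(P,J);m=(abs(j[:,0])<.07)&(abs(j[:,1]+.01)<.11)&(abs(j[:,2]-.011)<.005)
q=P.reshape(-1,3)[m][:,:2].astype(np.float32)*1000;print(m.sum(),cv2.minAreaRect(q))
# V faces from the first top picture
P=np.load('top.npy');j=fr(P,J)
for y0 in(-.038,.038):
    k=j[(abs(j[:,1]-y0)<.007)&(abs(j[:,0])<.036)&(j[:,2]>.03)&(j[:,2]<.08)]
    for x0 in np.arange(-.034,.035,.004):
        g=k[abs(k[:,0]-x0)<.002]
        if len(g): print(y0,x0.round(3),len(g),np.median(g[:,2]).round(4))
E
```

```text
scene 425 [ 0.32202142 -0.9467324  -0.10638718  0.1743612 ] angle 108.78522 top 0.21745487585254564 -0.11759053922993673
turn [-0.1 -0.1 -0.1] shift cm [ 0.06 -0.02 -0.09]
turn [-0.1 -0.1 -0.1] shift cm [0.05 0.   9.41]
turn [-0.1 -0.1 -0.1] shift cm [5.000e-02 1.000e-02 1.171e+01]
9.45 [ 0.5516 -0.099   0.1691] F [ 0.06  0.94 -1.96] 0.03911851562799517 [-0.32  0.31 -0.11  1.15  0.    1.1 ]
1803 ((545.2420043945312, -57.90116882324219), (129.8816680908203, 107.6883316040039), 8.635346412658691)
-0.038 -0.03 14 0.0687
-0.038 -0.026 14 0.0715
-0.038 -0.022 13 0.0668
-0.038 -0.018 15 0.0631
-0.038 -0.014 14 0.0602
-0.038 -0.01 12 0.0552
-0.038 -0.006 12 0.0522
-0.038 -0.002 12 0.0479
-0.038 0.002 12 0.0476
-0.038 0.006 12 0.0519
-0.038 0.01 13 0.0557
-0.038 0.014 14 0.0592
-0.038 0.018 15 0.0631
-0.038 0.022 14 0.0672
-0.038 0.026 14 0.0703
-0.038 0.03 12 0.0678
0.038 -0.03 13 0.069
0.038 -0.026 13 0.0714
0.038 -0.022 14 0.0676
0.038 -0.018 14 0.0642
0.038 -0.014 13 0.061
0.038 -0.01 11 0.0548
0.038 -0.006 12 0.0506
0.038 -0.002 12 0.0482
0.038 0.002 12 0.0477
0.038 0.006 15 0.0516
0.038 0.01 14 0.0561
0.038 0.014 12 0.0591
0.038 0.018 14 0.0637
0.038 0.022 14 0.0672
0.038 0.026 14 0.071
0.038 0.03 11 0.0685
```

Request:
{"method": "carry_out", "body": {
  "steps": [
    [[0,0,0],[0.05,0,2],255],
    [[0,0,0],[0.05,0,4.5],255],
    [[0,0,0],[0.05,0,7],255],
    [[0,0,0],[0.05,0,9],255],
    [[0,0,0],[0.05,0,10.3],255],
    [[0,0,0],[0.05,0,11],255],
    [[0,0,0],[0.05,0,11.3],255],
    [[0,0,0],[0.05,0,11.3],255]
  ]
}}

```text
clock: 10.5
tcp_pos: [0.553, -0.0979, 0.0577]
orientation: [0.0, 0.652, 0.758, 0.0]
wrist_force: [0.2, 0.1, -1.9]
finger_gap: 0.0386
grip_force: 50.6
```

```bash
cat >> h.py <<'E'
def barrel(n,zlo=.08):
    im,d,P=cloud(n);j=fr(P,J);m=(abs(j[:,0])<.026)&(abs(j[:,1])<.075)&(j[:,2]>zlo)&(j[:,2]<.115);q=j[m]
    for y0 in(-.044,-.036,.036,.044,.057):
        k=q[abs(q[:,1]-y0)<.004]
        if len(k)>4: print(n,y0,len(k),'x',np.percentile(k[:,0],[3,97]).round(4),'z',np.percentile(k[:,2],90).round(4))
    print('y range',np.percentile(q[:,1],[1,99]).round(4));return im
E
python3 - <<'E'
from h import *
go((J,0,0,.056),(J,0,0,.0512))
barrel('top');save('s3',barrel('scene'))
E
```

```text
turn [0. 0. 0.] shift cm [-0.03 -0.16  0.17]
turn [0. 0. 0.] shift cm [-0.03 -0.16  0.65]
10.5 [ 0.553  -0.0979  0.0577] F [ 0.2   0.06 -1.85] 0.038647728294749134 [-0.32  0.4  -0.28  0.89 -0.    1.1 ]
top 0.036 60 x [-0.0174  0.0192] z 0.1
top 0.044 78 x [-0.0179  0.0188] z 0.1006
top 0.057 66 x [-0.0138  0.0158] z 0.0965
y range [0.0307 0.0603]
scene 0.036 48 x [-0.0064  0.0233] z 0.1023
scene 0.044 57 x [-0.0078  0.0221] z 0.1019
scene 0.057 90 x [-0.0096  0.0187] z 0.0968
y range [-0.0171  0.0596]
```

View pics/s3.png

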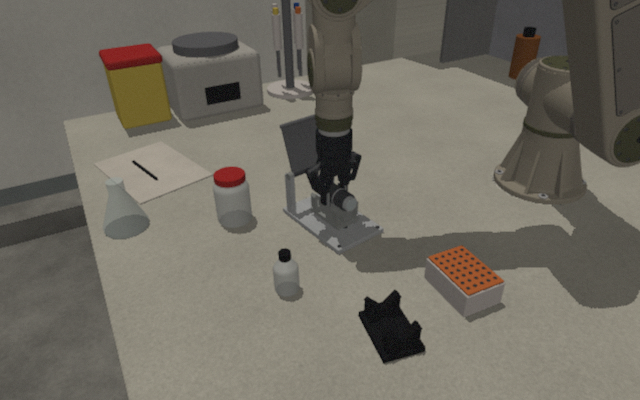

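The scene view shows the barrel over the V at (345,200) and the rest empty. It's about 6 mm above the seat and 1 mm too far in x. I'll lower it until it nearly rests, then release.

Request:
{"method": "carry_out", "body": {
  "steps": [
    [[0,0,0],[0,-0.1,0.2],255],
    [[0,0,0],[0,-0.1,0.4],255],
    [[0,0,0],[0,-0.1,0.55],255],
    [[0,0,0],[0,-0.1,0.6],255],
    [[0,0,0],[0,-0.1,0.6],255],
    [[0,0,0],[0,-0.1,0.6],255],
    [[0,0,0],[0,-0.1,0.6],255],
    [[0,0,0],[0,-0.1,0.6],255]
  ]
}}

```text
clock: 11.6
tcp_pos: [0.5516, -0.098, 0.0513]
orientation: [0.0, 0.652, 0.758, -0.0]
wrist_force: [-0.7, -0.7, -2.5]
finger_gap: 0.0388
grip_force: 50.6
```

```bash
python3 - <<'E'
from h import *
go((J,0,0,.0512))
barrel('top')
E
```

```text
turn [ 0.  0. -0.] shift cm [-0.03 -0.03  0.01]
11.6 [ 0.5516 -0.098   0.0513] F [-0.72 -0.66 -2.46] 0.03880924398093025 [-0.32  0.4  -0.29  0.88 -0.    1.1 ]
top 0.036 57 x [-0.0174  0.0178] z 0.0941
top 0.044 73 x [-0.0179  0.0167] z 0.0951
top 0.057 57 x [-0.0138  0.0126] z 0.0905
y range [0.0315 0.0603]
```

Request:
{"method": "carry_out", "body": {
  "steps": [
    [[0,0,0],[0,0,0.1],255],
    [[0,0,0],[0,0,0.15],255],
    [[0,0,0],[0,0,0.15],255],
    [[0,0,0],[0,0,0.15],255],
    [[0,0,0],[0,0,0.15],100],
    [[0,0,0],[0,0,0.15],70],
    [[0,0,0],[0,0,0.15],40],
    [[0,0,0],[0,0,0.15],0]
  ]
}}

```text
clock: 12.65
tcp_pos: [0.5516, -0.098, 0.0497]
orientation: [-0.0, 0.652, 0.758, -0.0]
wrist_force: [0.5, -0.1, 0.3]
finger_gap: 0.0851
grip_force: 0.0
```

Request:
{"method": "carry_out", "body": {
  "steps": [
    [[0,0,0],[0,0,0],0],
    [[0,0,0],[0,0,0],0],
    [[0,0,0],[0,0,0],0],
    [[0,0,0],[0,0,-1],0],
    [[0,0,0],[0,0,-3],0],
    [[0,0,0],[0,0,-5.5],0],
    [[0,0,0],[0,0,-8],0],
    [[0,0,0],[0,0,-8],0]
  ]
}}

```text
clock: 13.65
tcp_pos: [0.5534, -0.0986, 0.1326]
orientation: [0.002, 0.652, 0.758, 0.001]
wrist_force: [0.1, 0.2, 0.0]
finger_gap: 0.0851
grip_force: 0.0
```

```bash
python3 - <<'E'
from h import *
go((J,0,0,.13),(J,0,0,.105))
barrel('top');im=barrel('wrist');save('w4',im);cover('scene')
E
```

```text
turn [0.3 0.1 0. ] shift cm [ 0.05 -0.2   0.26]
turn [0.3 0.1 0. ] shift cm [ 0.05 -0.21  2.76]
13.65 [ 0.5534 -0.0986  0.1326] F [0.11 0.17 0.05] 0.08509255901120896 [-0.32  0.33 -0.17  1.06 -0.    1.1 ]
top 0.036 75 x [-0.0179  0.017 ] z 0.0942
top 0.044 74 x [-0.0178  0.0171] z 0.0946
top 0.057 57 x [-0.0137  0.0135] z 0.0906
y range [0.0213 0.0601]
wrist -0.044 482 x [-0.017   0.0177] z 0.095
wrist -0.036 493 x [-0.0174  0.0176] z 0.095
wrist 0.036 694 x [-0.0173  0.0177] z 0.0951
wrist 0.044 746 x [-0.0172  0.0176] z 0.0951
wrist 0.057 548 x [-0.0137  0.0138] z 0.0911
y range [-0.0495  0.0587]
scene 510 [ 0.3212873  -0.9469818  -0.10811675  0.17941542] angle 108.7408 top 0.2177026315270454 -0.11793652534961978
```

View pics/w4.png

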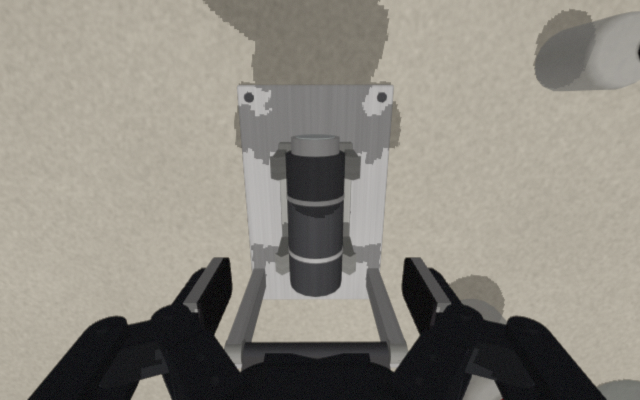

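The wrist view shows the barrel level in the V at (315,215), centred to within 0.5 mm, with its top at 95 mm as expected for a seated barrel. I'll shut the fingers and come down just above it.

Request:
{"method": "carry_out", "body": {
  "steps": [
    [[0,0,0],[0,-0.1,0],255],
    [[0,0,0],[0,-0.1,0],255],
    [[0,0,0],[0,-0.1,0],255],
    [[0,0,0],[0,-0.1,0],255],
    [[0,0,0],[0,-0.1,1],255],
    [[0,0,0],[0,-0.1,2],255],
    [[0,0,0],[0,-0.1,2.8],255],
    [[0,0,0],[0,-0.1,2.8],255]
  ]
}}

```text
clock: 14.8
tcp_pos: [0.5498, -0.0979, 0.1006]
orientation: [-0.001, 0.652, 0.758, -0.0]
wrist_force: [-0.6, 0.6, 0.4]
finger_gap: -0.0003
grip_force: 0.0
```

Request:
{"method": "carry_out", "body": {
  "steps": [
    [[0,0,0],[0,0,0],255],
    [[0,0,0],[0,0,0],255],
    [[0,0,0],[0,0,0],255],
    [[0,0,0],[0,0,0],255],
    [[0,0,0],[0,0,0],255],
    [[0,0,0],[0,0,0],255],
    [[0,0,0],[0,0,0],255],
    [[0,0,0],[0,0,0],255]
  ]
}}

```text
clock: 15.8
tcp_pos: [0.5506, -0.0981, 0.1018]
orientation: [0.0, 0.652, 0.758, -0.0]
wrist_force: [0.1, -0.4, 0.1]
finger_gap: -0.0
grip_force: 0.0
```

```bash
python3 - <<'E'
from h import *
go((J,0,0,.095),(J,0,0,.0885))
E
```

```text
turn [-0.  0.  0.] shift cm [-0.04  0.07  0.68]
turn [-0.  0.  0.] shift cm [-0.04  0.07  1.33]
15.8 [ 0.5506 -0.0981  0.1018] F [ 0.15 -0.37  0.13] -4.0353181929295005e-05 [-0.32  0.35 -0.22  0.99 -0.    1.1 ]
```

Next I'll come down gently to about 4 mm of press and read the force.

Request:
{"method": "carry_out", "body": {
  "steps": [
    [[0,0,0],[0,0.05,0.3],255],
    [[0,0,0],[0,0.05,0.5],255],
    [[0,0,0],[0,0.05,0.65],255],
    [[0,0,0],[0,0.05,0.8],255],
    [[0,0,0],[0,0.05,0.95],255],
    [[0,0,0],[0,0.05,1.1],255],
    [[0,0,0],[0,0.05,1.1],255],
    [[0,0,0],[0,0.05,1.1],255]
  ]
}}

```text
clock: 16.8
tcp_pos: [0.5511, -0.098, 0.0914]
orientation: [0.0, 0.652, 0.758, 0.0]
wrist_force: [-2.4, 0.2, 5.8]
finger_gap: 0.0001
grip_force: 3.1
```

```bash
python3 - <<'E'
from h import *
go((J,0,0,.0885))
barrel('top',.07);barrel('scene',.07)
E
```

```text
turn [0. 0. 0.] shift cm [-0.04  0.02  0.29]
16.8 [ 0.5511 -0.098   0.0914] F [-2.39  0.21  5.81] 0.00014042469323159067 [-0.32  0.36 -0.24  0.97 -0.    1.1 ]
top 0.036 76 x [-0.0187  0.0184] z 0.0911
top 0.044 78 x [-0.0193  0.0173] z 0.0905
top 0.057 61 x [-0.0155  0.0136] z 0.0866
y range [0.0269 0.0603]
scene -0.044 41 x [-0.0044  0.0211] z 0.0915
scene -0.036 36 x [-0.0048  0.0214] z 0.0912
scene 0.036 49 x [-0.0053  0.021 ] z 0.092
scene 0.044 63 x [-0.0148  0.0214] z 0.0916
scene 0.057 88 x [-0.0129  0.0172] z 0.0861
y range [-0.0492  0.0595]
```

Request:
{"method": "carry_out", "body": {
  "steps": [
    [[0,0,0],[0,-0.03,0.05],255],
    [[0,0,0],[0,-0.04,0.1],255],
    [[0,0,0],[0,-0.04,0.15],255],
    [[0,0,0],[0,-0.04,0.2],255],
    [[0,0,0],[0,-0.04,0.25],255],
    [[0,0,0],[0,-0.04,0.3],255],
    [[0,0,0],[0,-0.04,0.3],255],
    [[0,0,0],[0,-0.04,0.3],255]
  ]
}}

```text
clock: 17.9
tcp_pos: [0.5511, -0.0981, 0.089]
orientation: [0.001, 0.652, 0.758, 0.0]
wrist_force: [-3.6, 2.0, 9.1]
finger_gap: -0.0
grip_force: 4.7
```

```bash
python3 - <<'E'
from h import *
go((J,0,0,.0885))
barrel('top',.07);save('s5',barrel('scene',.07)[100:260,220:440].repeat(3,0).repeat(3,1));cover('scene');go((J,0,0,.0885))
E
```

```text
turn [0.1 0.  0. ] shift cm [-0.04  0.02  0.05]
17.9 [ 0.5511 -0.0981  0.089 ] F [-3.55  2.    9.05] -9.485047998753321e-06 [-0.32  0.37 -0.24  0.96  0.    1.1 ]
top 0.036 74 x [-0.0187  0.0178] z 0.0883
top 0.044 77 x [-0.0189  0.0172] z 0.0881
top 0.057 60 x [-0.0152  0.0132] z 0.0851
y range [0.0265 0.0601]
scene -0.044 38 x [-0.0076  0.0209] z 0.0892
scene -0.036 34 x [-0.0038  0.0217] z 0.0901
scene 0.036 46 x [-0.0044  0.0211] z 0.0894
scene 0.044 51 x [-0.0124  0.0204] z 0.0889
scene 0.057 84 x [-0.0119  0.018 ] z 0.0848
y range [-0.0501  0.0598]
scene 554 [ 0.32298273 -0.9464049  -0.10800337  0.17940696] angle 108.8434 top 0.21795138484668597 -0.11804911008319974
turn [0.1 0.  0. ] shift cm [-0.03  0.02  0.05]
18.05 [ 0.5511 -0.0981  0.089 ] F [-2.78  1.35  9.07] 9.463917834793992e-05 [-0.32  0.37 -0.24  0.96  0.    1.1 ]
```

View pics/s5.png

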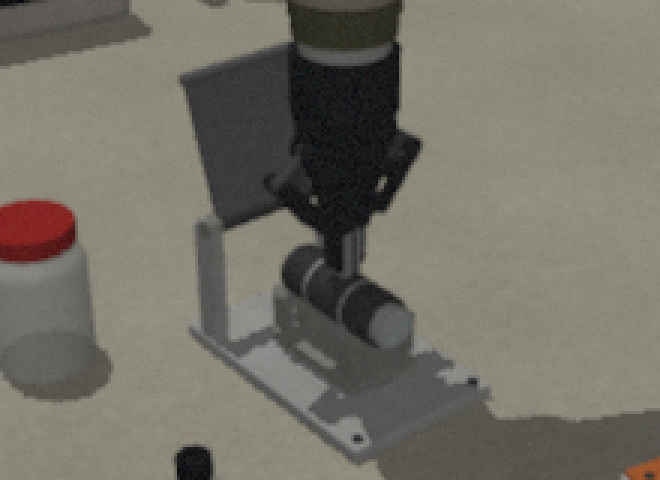

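The crop shows the fingertips pressing the barrel down at (345,265) with the cover standing open behind. It has sunk about 6 mm at 9 N. I'll add 0.8 mm more and hand in.

Request:
{"method": "carry_out", "body": {
  "steps": [
    [[0,0,0],[0,0,0.04],255],
    [[0,0,0],[0,0,0.08],255],
    [[0,0,0],[0,0,0.08],255],
    [[0,0,0],[0,0,0.08],255],
    [[0,0,0],[0,0,0.08],255],
    [[0,0,0],[0,0,0.08],255],
    [[0,0,0],[0,0,0.08],255],
    [[0,0,0],[0,0,0.08],255]
  ]
}}

```text
clock: 19.05
tcp_pos: [0.5512, -0.0981, 0.0883]
orientation: [0.001, 0.652, 0.758, 0.0]
wrist_force: [-2.5, 0.2, 10.3]
finger_gap: 0.0002
grip_force: 5.1
```

```bash
python3 - <<'E'
from h import *
go((J,0,0,.0885));barrel('scene',.07)
F=env.get_state()['wrist_force']
if 7<F[2]<13 and np.hypot(F[0],F[1])<5: print(env.hand_in())
E
```

```text
turn [0.1 0.  0. ] shift cm [-0.04  0.02 -0.02]
19.05 [ 0.5512 -0.0981  0.0883] F [-2.53  0.23 10.34] 0.00016396966128025118 [-0.32  0.37 -0.24  0.96  0.    1.1 ]
scene -0.044 41 x [-0.0058  0.022 ] z 0.0887
scene -0.036 36 x [-0.0018  0.0216] z 0.089
scene 0.036 47 x [-0.0061  0.0211] z 0.0887
scene 0.044 54 x [-0.0093  0.0205] z 0.0878
scene 0.057 71 x [-0.0115  0.017 ] z 0.0837
y range [-0.0491  0.0594]
the job is handed in; nothing more can be done
None
```

I handed the job in at about 19 s: the cover stands open at about 109°, and the barrel is centred in the V-block, still held down from above by the shut fingertips at about 10 N, with the block sunk about 6.7 of its 8 mm; nothing was moved near the tip box, bottle or jar.

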